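# Roll the printer roller stripe-up and rack it under the wire shelf

### The job

Roll the loose black printer roller along the blue table, keeping it on the table, until its orange stripe faces straight up. Then pick it up and lower it lengthwise into the yellow V cradle under the wire shelf, centred on both Vs with the stripe still facing up, letting go only once it is down in the cradle. Leave the other things on the table where they are.

Things in the scene. Friction and masses are not known exactly. Their poses are not given: they have to be found in the camera images.
- roller: Black rubber printer roller: cylinder 46 mm diameter, 150 mm long, plus a steel stub 16 mm thick, 12 mm long at each end; 0.2-0.4 kg. Origin mid-length on the axis, 23 mm above the table as it lies. x along the axis, z from the axis out through its orange stripe. Starts pointing roughly away from the robot (yaw within 0.35 rad), about 80 mm clear each side. May go in the cradle either end first.
- stripe (a point): Middle of the orange stripe (18 mm wide, full length) on the roller's surface; white end faces bear an orange mark pointing at it. Starts on the roller's left (+y), about 100 degrees from the top: it comes up when the roller rolls about 40 mm to the right. Pushed sideways by a finger it rolls without slipping, 23 mm per rad; it stops within a few mm when pushed at under 30 mm/s, else rolls on.
- cradle (a point): Where the middle of the roller's axis lies when seated, 70 mm above the table; x lengthwise, away from the robot (yaw within 0.2 rad), z up. Two yellow V supports, 12 mm thick, 52 mm before and behind this point; each V opens upward, 90 degrees, 68 mm wide, top 66 mm above the table. Between them free down to an 8 mm base plate.
- shelf_edge (a point): Middle of the front wire of the white wire shelf fixed over the cradle, 34 mm nearer the robot than the cradle point, 184 mm above the table; axes as the cradle's. Wires (8 mm thick at most) go 160 mm back from here, 193 mm wide, posts only at the rear. To get the roller's middle under it, hold it with the gripper leaning 30 to 45 degrees, its body towards the robot.
- adapter: Black power adapter brick 105 x 55 x 34 mm, loose, 0.3 kg; origin at the centre of its underside. Leave alone.
- pencup: Grey plastic cup, 76 mm across, 95 mm tall, loose; origin at the centre of its underside. Leave alone.
- tape: Yellow ring like an empty tape core, 90 mm across, 24 mm tall, loose, lying flat nearer the robot; origin at the centre of its underside. Leave alone.
- screwdriver: Screwdriver 190 mm long, loose. Leave alone.
- spray: Red can 62 mm across, 170 mm tall, standing, loose; origin at the centre of its underside. Leave alone.
- carton: Brown carton 130 x 100 x 80 mm, loose; origin at the centre of its underside. Leave alone.
Mind the look-alikes: they are no part of the job. Leave any green look-alike of the roller alone.

How it is judged:
By the outcome, as a careful person would: the job done as asked, in the order asked, and still so for the second after the job is handed in, with the robot touching nothing.
It also fails if it takes over 54 s, if anything falls off the work surface, if the arm or the gripper's body presses on something with over 40 N, if the wrist force passes 120 N, or if a joint passes its speed limit or range.

### The arm

A 6-joint arm with a two-finger parallel gripper is mounted at the origin on the work surface. World frame = base frame: x ahead of the robot, y to its left, z up, the work surface at z = 0. Lengths are in mm, angles in rad, forces in N, time in s.
With the tool pointing down it reaches from about 375 to 900 mm from the base axis. Payload 3.1 kg.
Tool frame: the origin (TCP) lies where the fingers leave the gripper's body, on its centre line; the fingertips stand 73 mm ahead of it and the grasp point (between the pads) lies r.hold_point_z ahead of it (r.hold_point_z is the distance from the TCP to the grasp point, in mm); z points along the fingers, y is the direction in which the jaws open and shut (so a half turn about z gives the same grasp; the last joint's range is limited). The gripper opens to 85 mm and grips with 20 to 120 N. Pads are 22 mm wide; open, the fingers measure 114 mm over their backs; the gripper's body (76 mm by 85 mm) begins 54 mm behind the grasp point. The pads swing forward as they close: fully open they stand 13 mm farther back than shut.
Start: joints at [1.099, 0.527, 1.433, -0, 1.181, -0.178], TCP at [180.356, 598.389, 303.91] pointing down, gripper open.
Joint ranges: [-3.08, 3.08], [-0.75, 2.2], [0.22, 2.44], [-1.43, 4.57], [0, 2.65], [-2.85, 2.85]. Speed limits (rad/s): [2.79, 2.79, 3.14, 3.14, 3.14, 3.14].

### API

Orientations are given as a rotation vector (axis times angle).
In Python, from workcell import r, grip, ik, vision, sensors gives the robot as it stands. Calls block until the motion is done:
- r.reach(position, orientation): joint-space move of the TCP to a pose.
- r.move_straight(position, feed=150, ori=None, f_stop=None): straight line of the TCP; ori=None keeps the orientation; feed is the mean speed in mm/s. With f_stop (N) it stops when the force on the tool has changed by that much, and returns True; else False.
- r.move_joints(angles): joint-space move.
- grip(opening): finger opening in mm; the grip force is fixed at half the most; returns when the fingers have stopped.
- r.wait(seconds).
- ik(position, orientation): joint angles nearest the present ones, or None.
- vision.capture(name): name is "side" or "top" or "wrist"; returns a dict with "pixels" (420x560x3 uint8, red, green, blue), "z_map" (420x560 float32, mm along the optical axis (not along the pixel's ray), 0 where there is no reading), "mtx" (3x3 intrinsics, pixels), "k1" (the pictures are not rectified: a ray, as slopes to the right and down, at radius r is drawn at 1 + k1 r^2 times it, then the intrinsics apply), "camera_from_world" (4x4, takes a point from world to camera coordinates); the wrist camera has in their place "T_tool_cam" (4x4, takes a point from camera to tool coordinates, whose origin is the TCP and whose axes are the flange's). Camera axes: x right, y down, z forward; pixel columns grow to the right and rows downward; lengths in mm; the calibration is good to about 2 mm. A picture is of the moment at which its call begins: read the wrist's pose just before it.
A pose or a line that the arm cannot do raises r.IKError and nothing moves.
- r.close_job(): hands the job in, once; it reports no verdict.
Readings, each from a call of its own:
- sensors.current_time(): time.
- sensors.current_joint_positions(): joint angles.
- sensors.current_qd(): joint speeds.
- sensors.current_effort(): joint torques, N m.
- sensors.current_tcp_pos(): TCP position.
- sensors.current_tool_rot(): TCP orientation.
- sensors.current_force(): force on the tool from outside, world axes, zero at the start.
- sensors.current_ft_torque(): the same for the moment, N m.
- sensors.current_grip_width(): finger opening in mm.
Only numpy, scipy, OpenCV 4.12 (cv2) and the standard library are available. Lean on these libraries where they do the work, as an engineer would, in place of code of your own. Each camera call takes 0.05 s, during which the arm holds its last target.

## Working session

There is one attempt and no reset: what is moved stays moved. The work goes in short steps, each a Python script; the robot and the scene stay as the last script left them, time stands still between calls to the robot, and variables do not carry over. Pictures are saved under pics/ and viewed, and the job is handed in when it is done.

```bash
ls; mkdir -p pics
python3 - <<'E'
from workcell import r, grip, ik, vision, sensors
import cv2, numpy as np, pickle
print(sensors.current_time(), r.hold_point_z)
for n in ("side","top","wrist"):
    d=vision.capture(n); pickle.dump(d,open(f"pics/{n}0.pkl","wb"))
    cv2.imwrite(f"pics/{n}0.png",d["pixels"][:,:,::-1])
    print(n,d["mtx"].tolist(),d["k1"],np.round(d.get("camera_from_world",d.get("T_tool_cam")),3).tolist())
print(sensors.current_tcp_pos(),sensors.current_tool_rot(),sensors.current_time())
E
```

```text
pics
0.0 53.900000000000006
side [[387.3968696727643, 0.0, 284.09347196788286], [0.0, 387.3968696727643, 204.06104451529893], [0.0, 0.0, 1.0]] 0.024334538194673027 [[0.735, -0.678, 0.006, -442.778], [-0.345, -0.381, -0.858, 268.554], [0.584, 0.629, -0.514, 1049.863], [0.0, 0.0, 0.0, 1.0]]
top [[398.75934541578664, 0.0, 273.82809930242973], [0.0, 398.75934541578664, 213.57336247804375], [0.0, 0.0, 1.0]] -0.10716485103950107 [[-0.021, -1.0, 0.004, -33.441], [-0.998, 0.02, -0.06, 550.581], [0.06, -0.005, -0.998, 1595.964], [0.0, 0.0, 0.0, 1.0]]
wrist [[368.22962254455234, 0.0, 275.3973662588105], [0.0, 368.22962254455234, 204.29891715929801], [0.0, 0.0, 1.0]] -0.09435235940049809 [[-0.0, -0.947, -0.321, 83.255], [1.0, -0.0, -0.0, -0.543], [0.0, -0.321, 0.947, -70.362], [0.0, 0.0, 0.0, 1.0]]
[180.15987104 598.03466122 303.16669818] [-4.58127656e-01 -3.10748492e+00  2.42025211e-03] 0.15
```

View pics/side0.png

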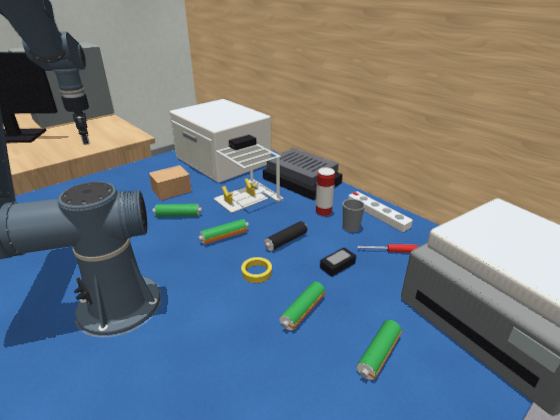

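View pics/top0.png

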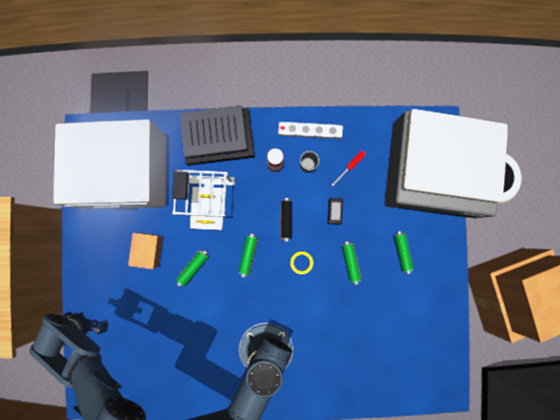

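View pics/wrist0.png

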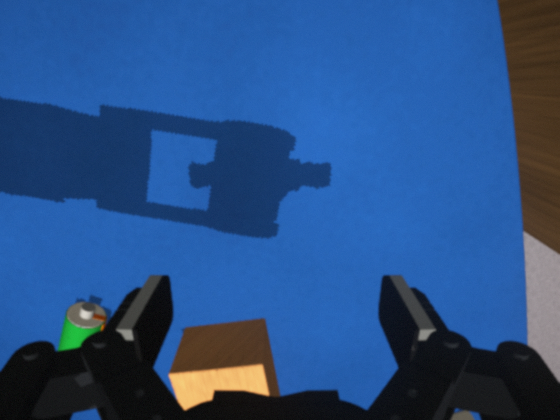

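The top view shows one black roller, at (286,220). The green rollers at (192,268), (248,255), (352,263) and (404,252) are look-alikes. The black brick at (335,211) is the adapter. The yellow Vs are at about (206,196) and (206,222), under the shelf. Next I'll enlarge this and measure.

```bash
cat > h.py <<'E'
import numpy as np, cv2, pickle
from scipy.spatial.transform import Rotation as R
def T_cam(d):
    "camera->world"
    if "camera_from_world" in d: return np.linalg.inv(d["camera_from_world"])
    T=np.eye(4); T[:3,:3]=R.from_rotvec(d["rot"]).as_matrix(); T[:3,3]=d["tcp"]
    return T@d["T_tool_cam"]
def und(d,uv):
    uv=np.atleast_2d(np.float32(uv)).reshape(-1,1,2)
    return cv2.undistortPoints(uv,d["mtx"],np.array([d["k1"],0,0,0.])).reshape(-1,2)
def on_z(d,uv,z):
    s=und(d,uv); T=T_cam(d); v=np.c_[s,np.ones(len(s))]@T[:3,:3].T; o=T[:3,3]
    return o+v*((z-o[2])/v[:,2])[:,None]
def dep(d,uv):
    s=und(d,uv); uv=np.atleast_2d(uv).astype(int); z=d["z_map"][uv[:,1],uv[:,0]]
    T=T_cam(d); return (np.c_[s,np.ones(len(s))]*z[:,None])@T[:3,:3].T+T[:3,3]
def cloud(d):
    H,W=d["z_map"].shape; g=np.stack(np.meshgrid(np.arange(W),np.arange(H)),-1).reshape(-1,2)
    P=dep(d,g).reshape(H,W,3); P[d["z_map"]==0]=np.nan; return P
def proj(d,P):
    P=np.atleast_2d(P); T=np.linalg.inv(T_cam(d)); c=P@T[:3,:3].T+T[:3,3]; s=c[:,:2]/c[:,2:]
    s=s*(1+d["k1"]*(s**2).sum(1,keepdims=True)); return s@d["mtx"][:2,:2].T+d["mtx"][:2,2]
def cap(n,tag):
    from workcell import vision, sensors
    tcp=sensors.current_tcp_pos(); rot=sensors.current_tool_rot()
    d=dict(vision.capture(n)); d["tcp"]=np.array(tcp); d["rot"]=np.array(rot)
    pickle.dump(d,open(f"pics/{tag}.pkl","wb")); cv2.imwrite(f"pics/{tag}.png",d["pixels"][:,:,::-1]); return d
def load(t): return pickle.load(open(f"pics/{t}.pkl","rb"))
def crop(d,x0,y0,w,h,k,out):
    im=d["pixels"][y0:y0+h,x0:x0+w,::-1]; cv2.imwrite(f"pics/{out}.png",cv2.resize(im,None,fx=k,fy=k,interpolation=cv2.INTER_CUBIC))
E
python3 - <<'E'
from h import *
t=load("top0"); s=load("side0")
crop(t,160,120,220,165,3.6,"t0c"); crop(s,190,120,200,150,4,"s0c")
print(on_z(t,[[286,200],[286,240]],23).round())
print(on_z(t,[[206,196],[206,222]],66).round(), on_z(t,[[175,214],[232,215],[178,172],[234,180]],184).round())
for n,p in dict(adapter=(335,211),pencup=(310,160),tape=(302,263),spray=(275,160),gL=(248,255)).items(): print(n,dep(t,p).round())
E
```

```text
[[603. -95.  23.]
 [442. -91.  23.]]
[[622. 221.  66.]
 [519. 222.  66.]] [[546. 316. 184.]
 [538. 108. 184.]
 [700. 305. 184.]
 [665.  99. 184.]]
adapter [[ 554. -290.   39.]]
pencup [[ 769. -198.    4.]]
tape [[ 347. -155.    1.]]
spray [[740. -53. 165.]]
gL [[386.  61.  42.]]
```

View pics/t0c.png

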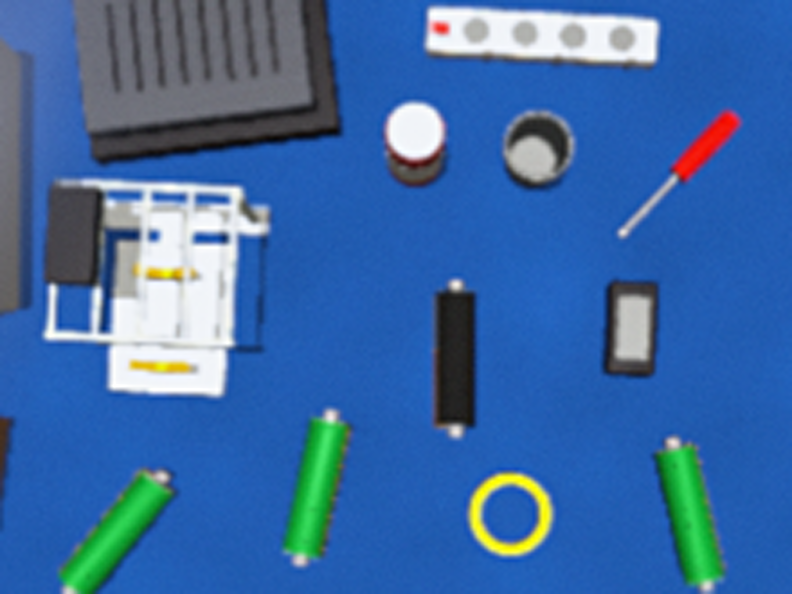

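View pics/s0c.png

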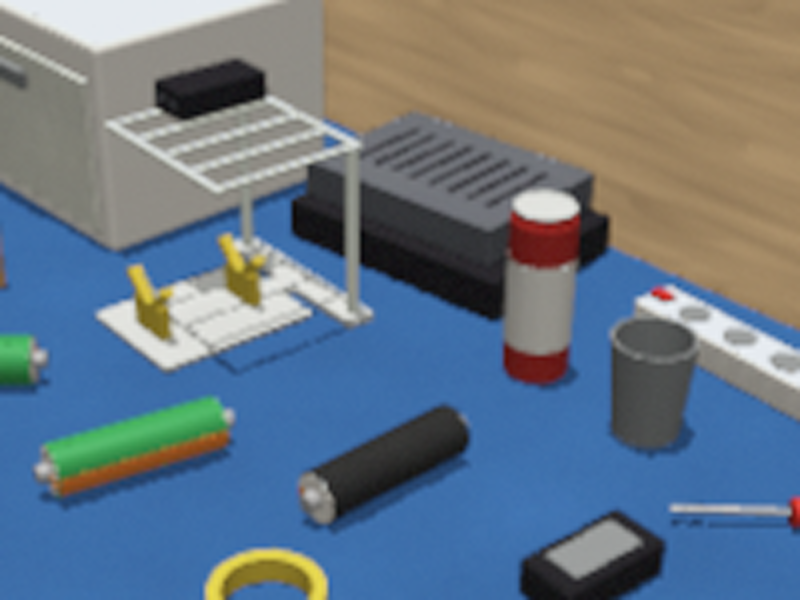

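```bash
cat >> h.py <<'E'
def ori(lean,yaw):
    s,c=np.sin(np.radians(lean)),np.cos(np.radians(lean))
    M=np.array([[-c,0,s],[0,1,0],[-s,0,-c]])
    return (R.from_euler("z",yaw)*R.from_matrix(M))
def tcp_for(gp,lean,yaw,hp=53.9):
    o=ori(lean,yaw); return np.array(gp)-hp*o.as_matrix()[:,2], o.as_rotvec()
E
python3 - <<'E'
from h import *
from workcell import r, ik, sensors
for gp in ([522,-93,26],[522,-133,26],[500,-133,26],[549,221,70],[510,221,118]):
    p,o=tcp_for(gp,38,0); q=ik(p,o); print(gp,p.round(),None if q is None else np.round(q,2))
r.reach([385,215,330],ori(0,0).as_rotvec()); d=cap("wrist","w1")
print(sensors.current_time(), d["tcp"])
r.reach([470,-110,290],ori(0,0).as_rotvec()); d=cap("wrist","w2")
print(sensors.current_time(), d["tcp"])
E
```

```text
[522, -93, 26] [489. -93.  68.] [-0.57  0.91  2.24  2.58  0.67  1.56]
[522, -133, 26] [ 489. -133.   68.] [-0.66  0.9   2.21  2.45  0.64  1.6 ]
[500, -133, 26] [ 467. -133.   68.] [-0.7   0.92  2.27  2.47  0.69  1.53]
[549, 221, 70] [516. 221. 112.] [0.27 0.77 2.05 3.63 0.36 1.33]
[510, 221, 118] [477. 221. 160.] [0.3  0.65 2.13 3.74 0.33 1.23]
1.8 [385.08377675 215.51776972 330.07617994]
3.125 [ 469.87591543 -108.92237     290.01305436]
```

View pics/w1.png

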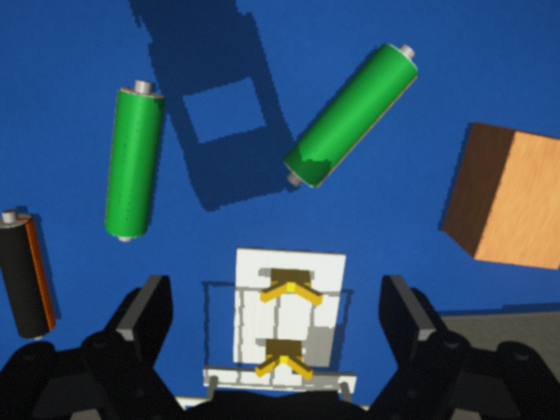

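View pics/w2.png

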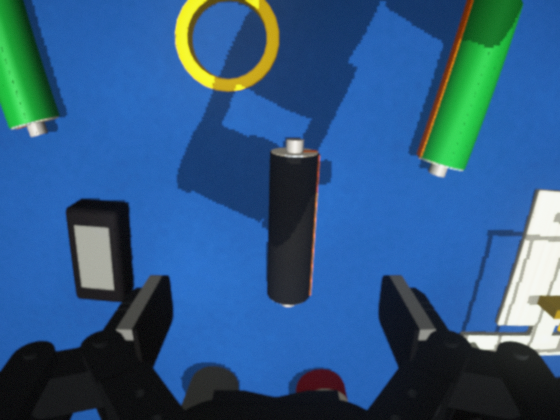

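w2 shows the black roller running from its near stub (294,143) to its far end (289,302), with the stripe on its right image edge, which is +y. w1 shows the cradle plate and both Vs, at about (291,287) and (284,362). Next is measuring both.

Run:
```python
from h import *
d=load("w2"); P=cloud(d); im=d["pixels"].astype(int)
m=np.zeros(P.shape[:2],bool); m[146:306,262:325]=True
m&=(P[...,2]>12)
Q=P[m]; print(len(Q), np.nanmin(Q,0).round(1), np.nanmax(Q,0).round(1))
dark=m&(im.max(2)<70)&(P[...,2]>30); Q=P[dark]
c=Q.mean(0); w=np.linalg.svd(Q[:,:2]-c[:2],full_matrices=False)[2][0]; w*=np.sign(w[0]); print("yaw",np.arctan2(w[1],w[0]),c.round(1))
from scipy.optimize import least_squares
def f(p):
    n=np.array([-np.sin(p[2]),np.cos(p[2])]); y=(Q[:,:2]-p[:2]*[0,1]-[c[0],0])@n; return np.hypot(y,Q[:,2]-p[3])-23
s=least_squares(f,[0,c[1],0,20],loss="soft_l1"); print(s.x, np.std(s.fun))
a=(P[m]-[c[0],s.x[1],0])[:,:2]@[np.cos(s.x[2]),np.sin(s.x[2])]; print(np.percentile(a,[0,1,99,100])+c[0])
# table check
print("table",P[200,380],P[250,370],P[120,200])
crop(d,240,120,110,200,3,"w2c")
d=load("w1"); P=cloud(d); crop(d,190,230,180,170,4.4,"w1c")
im=d["pixels"].astype(int); y=(im[...,0]>150)&(im[...,2]<90)&(P[...,2]>15); y[:240]=0; y[:,:230]=0;y[:,340:]=0
for lo,hi in((240,325),(330,400)):
    z=y.copy(); z[:lo]=0; z[hi:]=0; Q=P[z]; print(len(Q),Q.min(0).round(1),Q.max(0).round(1),np.median(Q,0).round(1))
    t=Q[Q[:,2]>55]; 
    for sgn in(0,1):
        mid=np.median(Q[:,1]); u=Q[(Q[:,1]>mid)==bool(sgn)]; k=u[np.argsort(-u[:,2])[:25]]; print(k.mean(0).round(1), u[:,1].min().round(1),u[:,1].max().round(1))
```

```text
7242 [ 442.5 -117.9   13.1] [612.1 -69.   48.2]
yaw -0.02978378996879577 [518.2 -95.   42.5]
[ 0.00000000e+00 -9.36495685e+01 -2.49411248e-02  2.31442238e+01] 0.594900882460106
[442.57690887 446.28295362 597.35489378 612.30380727]
table [503.56976314  -0.85030323   0.62271628] [560.12973951  -6.73007807   1.72300567] [ 422.45322835 -181.99610058    0.78357351]
576 [513.6 199.8  38.5] [529.7 265.   67.3] [520.9 233.8  53.7]
[518.8 203.9  65.3] 199.8 233.8
[522.2 260.6  65.7] 233.8 265.0
416 [617.1 191.1  38.3] [633.8 257.5  67.7] [624.7 228.3  55.3]
[622.6 196.6  65. ] 191.1 228.2
[626.6 252.7  65.3] 228.3 257.5
```

Run:
```python
import cv2,numpy as np
a=cv2.imread("pics/w2c.png");b=cv2.imread("pics/w1c.png"); b=cv2.resize(b,None,fx=.58,fy=.58); 
H=600;c=np.zeros((H,a.shape[1]+b.shape[1],3),np.uint8);c[:a.shape[0],:a.shape[1]]=a;c[:b.shape[0],a.shape[1]:]=b;cv2.imwrite("pics/both.png",c);print(c.shape)
```

```text
(600, 789, 3)
```

View pics/w1c.png

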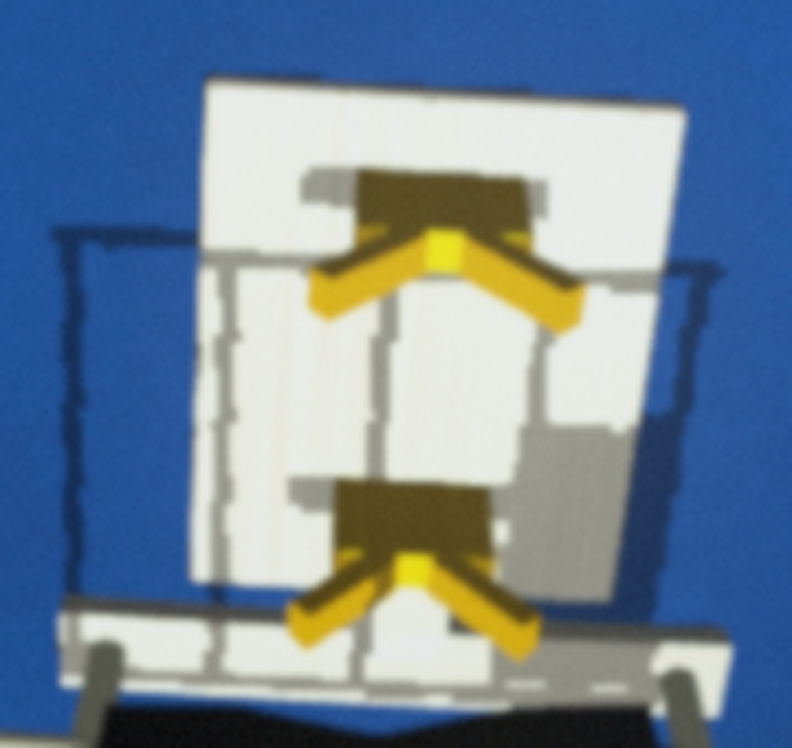

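View pics/w2c.png

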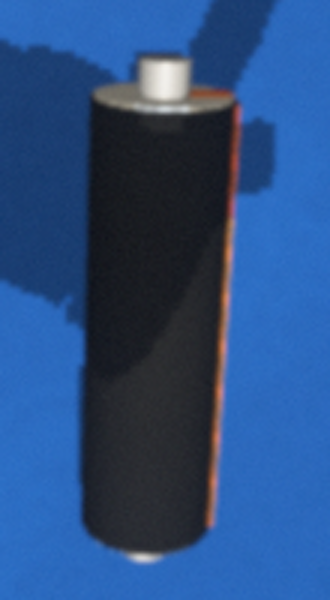

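Run:
```python
from h import *
t=load("top0"); s=load("side0"); w=load("w1"); w2=load("w2")
crop(t,165,165,80,70,9,"tV"); crop(s,205,140,90,80,8,"sV")
print("near top edge",on_z(w2,[[295,155.7]],46), on_z(w2,[[288,303]],10))
# predictions projected from the wrist estimate
c=np.array([572.5,228.4,0]); yaw=-.07; u=np.array([np.cos(yaw),np.sin(yaw),0]);v=np.array([-u[1],u[0],0])
pts=[c+a*u+b*v+[0,0,66] for a in(-52,52) for b in(-34,34)]
for n,d in(("top",t),("side",s),("w1",w)): print(n,proj(d,pts).round(1).tolist())
# shared: green roller centre, plate near corners in w1
print("plate corners w1",on_z(w,[[190+207/4.4,230+80/4.4],[190+685/4.4,230+105/4.4]],8).round(1))
G=np.array([386,61,46]);print(proj(w,[G]))
```

```text
near top edge [[448.60774621 -92.29196019  46.        ]] [[621.19385747 -95.05423817  10.        ]]
top [[212.1, 222.1], [194.9, 221.2], [213.7, 195.7], [196.6, 194.9]]
side [[231.5, 192.7], [222.0, 185.9], [254.5, 184.6], [244.7, 178.3]]
w1 [[259.2, 296.8], [323.2, 300.5], [254.5, 372.6], [312.6, 375.6]]
plate corners w1 [[489.4 170.1   8. ]
 [496.9 298.5   8. ]]
[[121.67840997 170.3196612 ]]
```

View pics/tV.png

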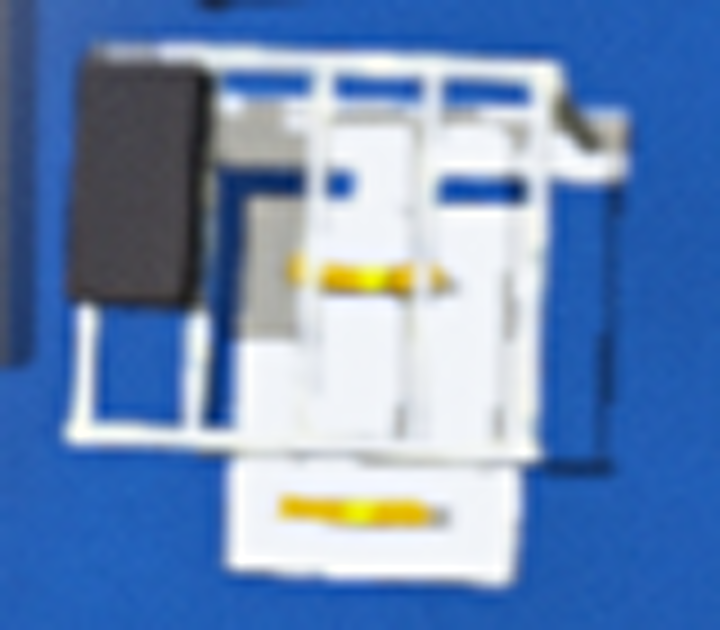

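View pics/sV.png

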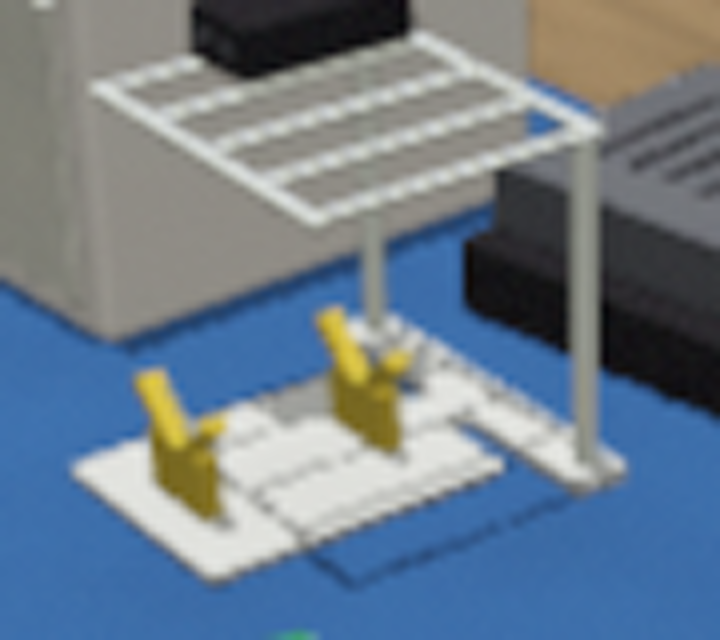

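Run:
```python
from h import *
from workcell import r, ik, sensors, grip
yaw=-.025; C=np.array([522.8,-93.8]); v=np.array([-np.sin(yaw),np.cos(yaw)])
def go(dy,z,feed=None,dx=0):
    gp=[*(C+v*dy+[dx,0]),z]; p,o=tcp_for(gp,38,yaw)
    if feed is None: r.reach(p,o)
    else: return r.move_straight(p,feed=feed,ori=o)
print(sensors.current_grip_width())
go(0,170); print(sensors.current_time(),np.round(sensors.current_joint_positions(),2))
go(0,24,120); print(sensors.current_time(),np.round(sensors.current_joint_positions(),2), sensors.current_force())
d=cap("wrist","w3")
go(-16,24,60)
go(-19.5-34,24,15)
print(sensors.current_time(), sensors.current_force(), sensors.current_tcp_pos())
go(-19.5-26,24,60)
r.wait(.2)
d=cap("wrist","w4"); d=cap("top","t4"); d2=cap("side","s4"); crop(d,240,170,100,80,7,"t4c"); crop(d2,230,190,120,90,6.5,"s4c")
print(sensors.current_time())
```

```text
85.24204503655692
6.7 [-0.56  0.49  2.2   1.98  0.35  2.27]
8.0667 [-0.56  0.91  2.24  2.62  0.68  1.56] [-1.29781324  0.27243534  0.06754152]
11.1833 [-0.30458612  1.01012277 -0.36981084] [ 488.28545798 -146.4322674    66.45629633]
11.8167
```

View pics/w4.png

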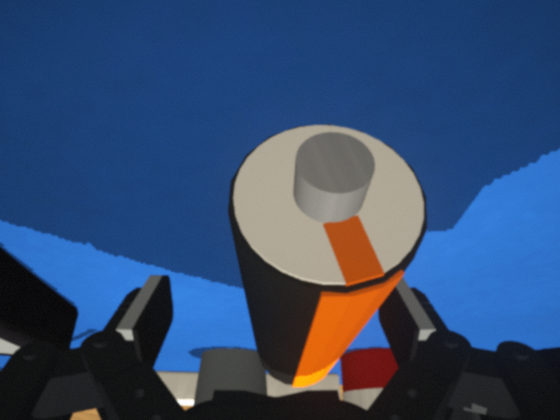

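View pics/t4c.png

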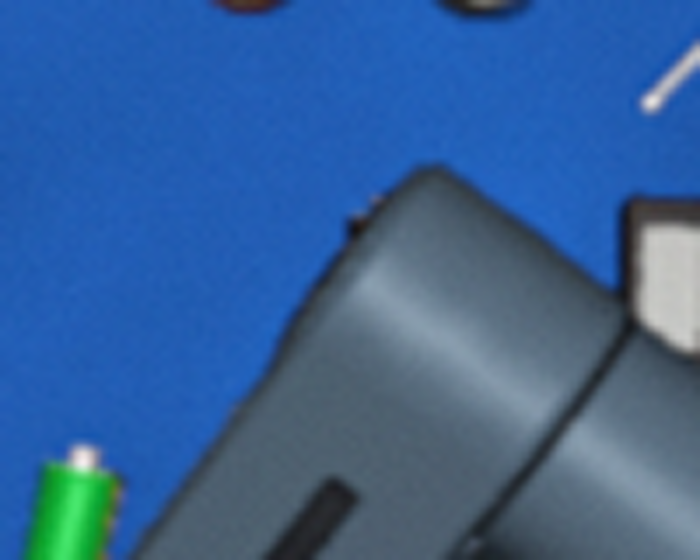

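View pics/s4c.png

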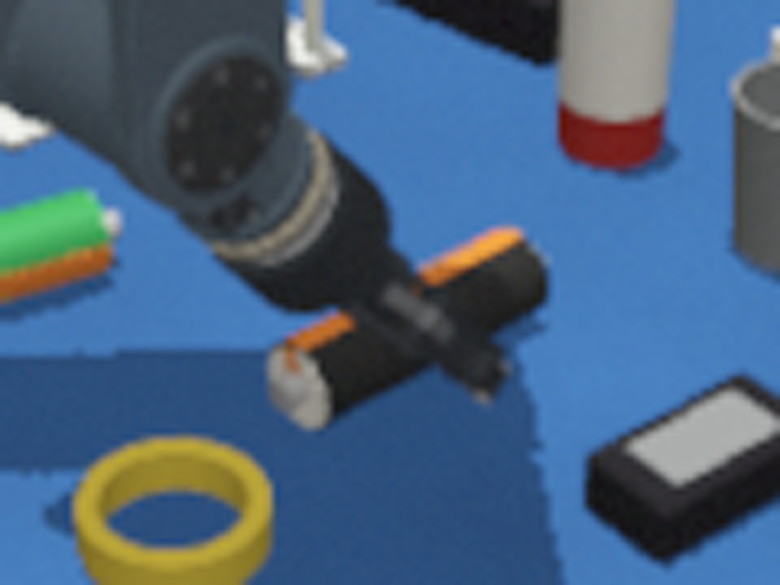

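w4 clearly shows the near face, about (233..425, 125..288), with its orange mark running from (341,220) to (364,281). The stripe is still a little left of the top (+y). Next I'll fit the face pose and the roll angle.

```bash
cat >> h.py <<'E'
def contour_face(d, x0=225,x1=435,y0=115,y1=300):
    im=d["pixels"].astype(int); R_,G,B=im[...,0],im[...,1],im[...,2]
    face=((R_>110)&(abs(R_-B)<60)) | ((R_>120)&(B<90))
    return face
def fit_face(d, circ, guess):
    """circ: pixel points on rim of near face. solve face centre x,y, axis z fixed, yaw"""
    from scipy.optimize import least_squares
    s=und(d,circ); T=T_cam(d); V=np.c_[s,np.ones(len(s))]@T[:3,:3].T; o=T[:3,3]
    def plane(p,V):
        n=np.array([np.cos(p[2]),np.sin(p[2]),0]); c=np.array([p[0],p[1],p[3]])
        t=((c-o)@n)/(V@n); X=o+V*t[:,None]-c; e=np.array([-n[1],n[0],0]); return np.c_[X@e,X[:,2]]
    f=lambda p: np.r_[np.hypot(*plane(p,V).T)-23,(p[3]-guess[3])/1.0,(p[2]-guess[2])/.02]
    sol=least_squares(f,guess)
    def phi(pix):
        s=und(d,pix); W=np.c_[s,np.ones(len(s))]@T[:3,:3].T; return plane(sol.x,W)
    return sol,phi
E
python3 - <<'E'
from h import *
d=load("w4"); crop(d,222,115,212,180,3.7,"w4c"); print(d["tcp"])
E
```

```text
[ 488.57515462 -138.62235111   66.47686167]
```

View pics/w4c.png

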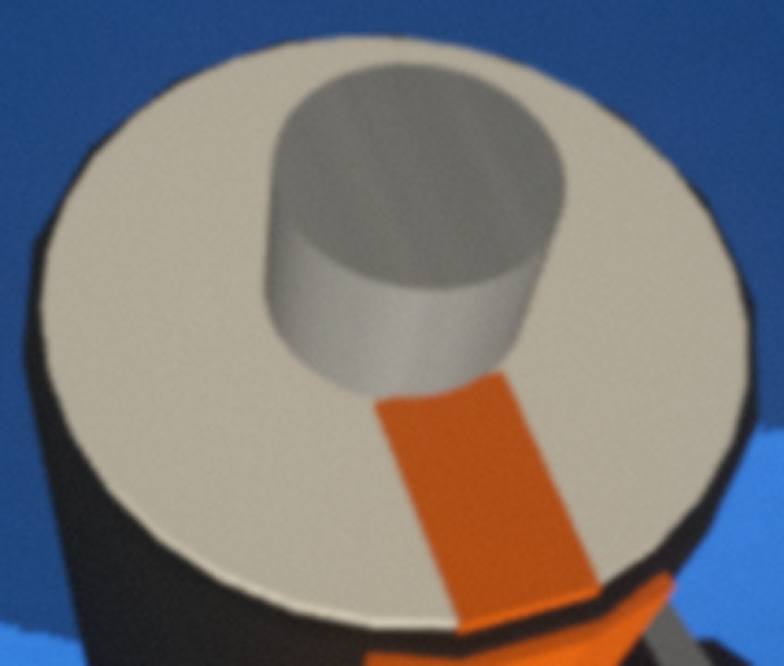

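Run:
```python
from h import *
d=load("w4")
C=np.array([[350,37],[170,90],[40,300],[110,490],[240,585],[365,626],[460,628],[600,583],[700,485],[750,330],[700,195],[600,110],[520,68]])/3.7+[222,115]
L=np.array([[377,405],[460,630],[503,375],[600,583]])/3.7+[222,115]
from scipy.optimize import least_squares
T=T_cam(d);o=T[:3,3]
def pl(p,pix):
    V=np.c_[und(d,pix),np.ones(len(pix))]@T[:3,:3].T
    n=np.array([np.cos(p[2]),np.sin(p[2]),0]); c=np.array([p[0],p[1],23]); X=o+V*(((c-o)@n)/(V@n))[:,None]-c
    return np.c_[X@[-n[1],n[0],0],X[:,2]+0]
for fixr in (None,22.,22.5,23.):
    f=lambda p:np.r_[np.hypot(pl(p,C)[:,0],pl(p,C)[:,1]-p[4])-p[3],(p[2]+.025)/.05,0 if fixr is None else (p[3]-fixr)*20,(p[4])/1.0]
    s=least_squares(f,[448,-128,-.025,22.5,0]); q=pl(s.x,L)-[0,s.x[4]]
    dl=q[1]-q[0]; dr=q[3]-q[2]; m=(q[1]+q[3])/2; mi=(q[0]+q[2])/2
    print(s.x.round(3),np.std(s.fun).round(2),"phi deg(+ = toward +y)",[round(float(np.degrees(np.arctan2(a[0],a[1]))),1) for a in (dl,dr,m,m-mi)])
# also compare stripe near-end width points: right outer
```

```text
[ 4.48698e+02 -1.25968e+02 -2.20000e-02  2.17900e+01  1.20000e-02] 0.19 phi deg(+ = toward +y) [14.1, 15.8, 15.8, 14.9]
[ 4.49186e+02 -1.25893e+02 -2.30000e-02  2.19980e+01 -2.98000e-01] 0.21 phi deg(+ = toward +y) [14.1, 15.8, 15.8, 14.9]
[ 4.50345e+02 -1.25712e+02 -2.80000e-02  2.24940e+01 -1.03600e+00] 0.3 phi deg(+ = toward +y) [14.1, 15.8, 15.9, 15.0]
[ 4.51501e+02 -1.25529e+02 -3.20000e-02  2.29900e+01 -1.77100e+00] 0.44 phi deg(+ = toward +y) [14.1, 15.9, 15.9, 15.0]
```

Run:
```python
from h import *
from workcell import r, ik, sensors, grip
yaw=-.025; C=np.array([522.8,-93.8]); v=np.array([-np.sin(yaw),np.cos(yaw)])
def go(dy,z,feed=None,dx=0):
    gp=[*(C+v*dy+[dx,0]),z]; p,o=tcp_for(gp,38,yaw)
    return r.move_straight(p,feed=feed,ori=o)
go(-19.5-32,24,60)
go(-19.5-40.1,24,12)
go(-40.1,26,60)
go(-40.1,26,80,dx=-22)
r.wait(.2)
d=cap("wrist","w5"); crop(d,190,40,260,230,3,"w5c"); crop(cap("side","s5"),230,190,120,90,6.5,"s5c")
print(sensors.current_time(),d["tcp"])
```

```text
14.0917 [ 467.20222392 -133.3247856    68.56736914]
```

View pics/w5.png

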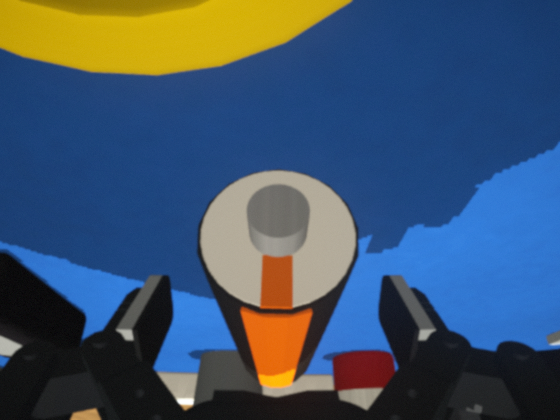

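View pics/w5c.png

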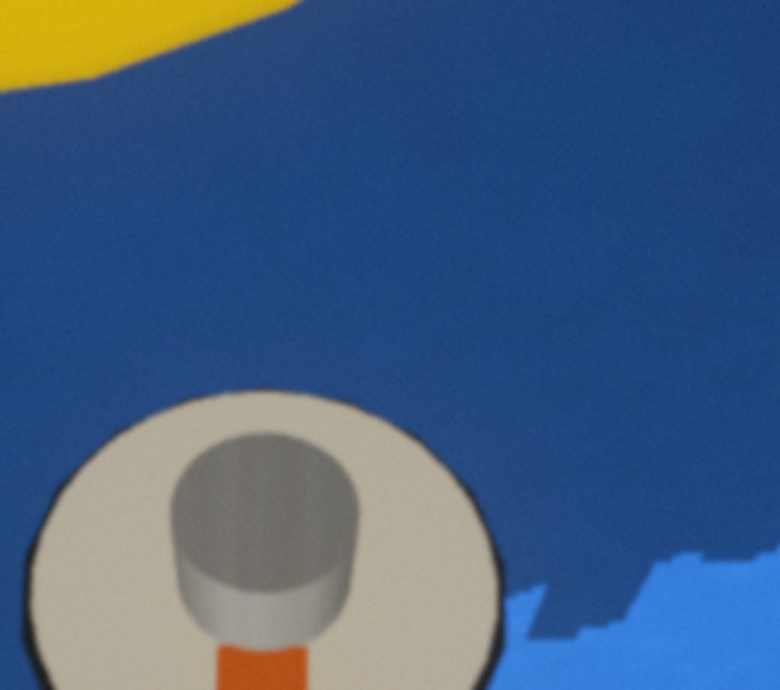

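Run:
```python
from h import *
crop(load("w5"),190,160,180,155,4.4,"w5d")
```

```text
(no output)
```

View pics/w5d.png

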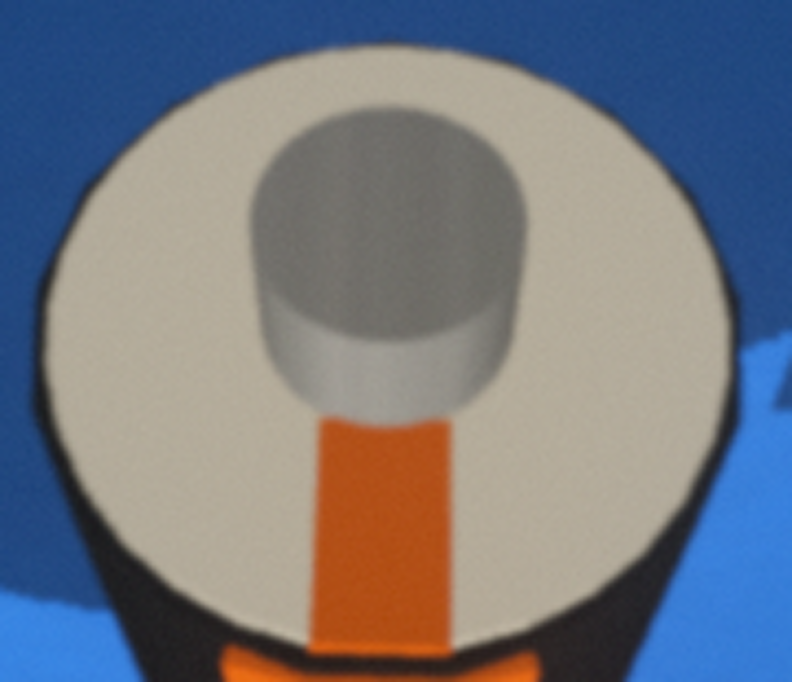

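```bash
cat >> h.py <<'E'
def facefit(d,C,L,g,zc=23.):
    from scipy.optimize import least_squares
    T=T_cam(d);o=T[:3,3]
    def pl(p,pix):
        V=np.c_[und(d,pix),np.ones(len(pix))]@T[:3,:3].T
        n=np.array([np.cos(p[2]),np.sin(p[2]),0]); c=np.array([p[0],p[1],zc]); X=o+V*(((c-o)@n)/(V@n))[:,None]-c
        return np.c_[X@[-n[1],n[0],0],X[:,2]]
    f=lambda p:np.r_[np.hypot(pl(p,C)[:,0],pl(p,C)[:,1]-p[3])-21.8,(p[2]-g[2])/.05,p[3]/5]
    s=least_squares(f,[*g,0]); q=pl(s.x,L)-[0,s.x[3]]; m=(q[1]+q[3])/2; mi=(q[0]+q[2])/2
    return s.x.round(3),[round(float(np.degrees(np.arctan2(a[0],a[1]))),1) for a in (q[1]-q[0],q[3]-q[2],m,m-mi)]
E
python3 - <<'E'
from h import *
d=load("w5")
C=np.array([[385,45],[200,95],[45,330],[110,520],[200,605],[310,648],[450,648],[580,590],[680,485],[733,330],[690,205],[600,105],[500,60]])/4.4+[190,160]
L=np.array([[320,420],[310,650],[450,420],[450,650]])/4.4+[190,160]
print(facefit(d,C,L,[448,-132,-.025]))
E
```

```text
(array([ 4.48653e+02, -1.32682e+02, -9.00000e-03, -1.18000e-01]), [-1.2, -1.3, -1.0, -1.2])
```

The stripe is within about 1° of the top and the gripper is centred on the roller. I'll close the gripper, lift, and check.

Run:
```python
from h import *
from workcell import r, ik, sensors, grip
print(grip(30), sensors.current_grip_width(), sensors.current_force())
p=np.array(sensors.current_tcp_pos()); 
p,o=tcp_for([*(np.array([522.8-22,-93.8])+np.array([.025,1])*-40.1),26],38,-.025)
p2=p+[0,0,94]
r.move_straight(p2,feed=100,ori=o)
r.wait(.2)
d=cap("wrist","w6"); crop(d,190,160,180,155,4.4,"w6d"); crop(cap("side","s6"),220,140,140,105,5.6,"s6c")
print(sensors.current_time(),d["tcp"],p2,sensors.current_grip_width(), sensors.current_force(),np.round(sensors.current_joint_positions(),2))
```

```text
False 44.48040824760907 [-0.90398709 -0.08878474  3.21322837]
15.9417 [ 466.42961001 -132.99154036  161.88708305] [ 466.62371599 -133.07048258  162.47377962] 44.266520225070806 [-0.33790476  0.03018172 -1.58477145] [-0.7   0.64  2.26  2.19  0.49  1.9 ]
```

View pics/w6d.png

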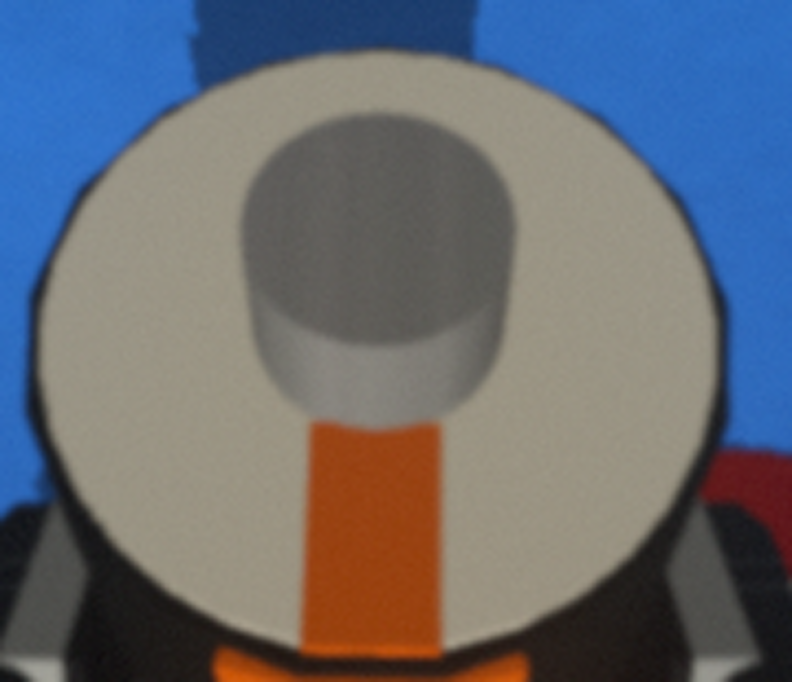

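View pics/s6c.png

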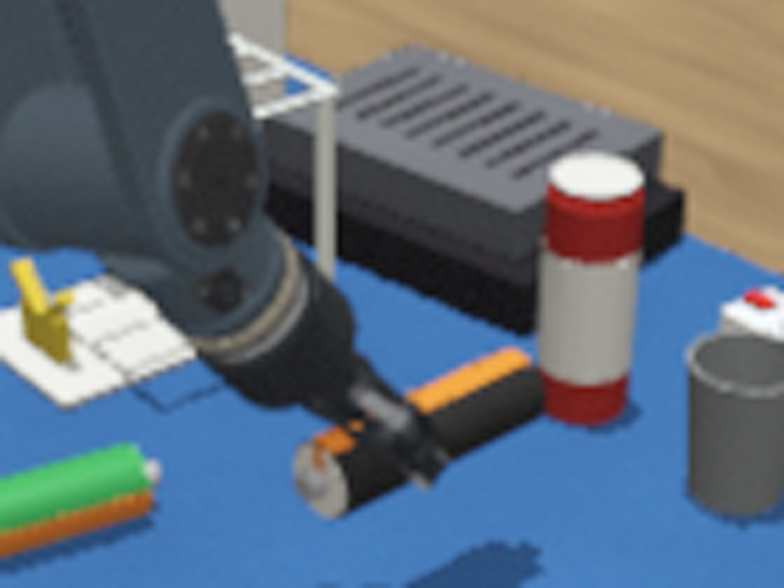

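Run:
```python
from h import *
d=load("w6")
C=np.array([[375,48],[190,105],[37,335],[100,515],[195,605],[300,652],[440,652],[580,590],[680,480],[720,330],[680,205],[590,115],[490,65]])/4.4+[190,160]
L=np.array([[312,425],[303,652],[438,425],[441,652]])/4.4+[190,160]
print(facefit(d,C,L,[448,-132,-.025],zc=116.5), d["tcp"])
M=R.from_rotvec(d["rot"]).as_matrix(); gp=d["tcp"]+53.9*M[:,2]; print(gp, M[:,1], np.degrees(np.arcsin(M[0,2])))
```

```text
(array([ 4.48428e+02, -1.32726e+02, -1.70000e-02, -2.63000e-01]), [-0.9, -0.5, -1.1, -0.7]) [ 466.42961001 -132.99154036  161.88708305]
[ 499.55331356 -133.7919675   119.37367835] [2.51490092e-02 9.99683415e-01 7.72805518e-04] 37.918500177823766
```

```bash
cat >> h.py <<'E'
CR=np.array([572.5,227.,70.]); CY=-.07; OFF=23.6; DZ=3.1
def cr_tcp(back=0,up=0,k=0,lean=38,cr=CR,cy=CY):
    u=np.array([np.cos(cy),np.sin(cy),0]); gp=cr-u*(OFF+back)+[0,0,DZ+up]
    p,o=tcp_for(gp,lean,cy); return p-k*ori(lean,cy).as_matrix()[:,2],o
E
python3 - <<'E'
from h import *
from workcell import r, ik, sensors, grip
p,o=cr_tcp(back=75,up=44); print(p)
r.move_straight(p,feed=140,ori=o); print(sensors.current_time(),np.round(sensors.current_joint_positions(),2),sensors.current_grip_width())
p,o=cr_tcp(k=56); r.move_straight(p,feed=80,ori=o)
p,o=cr_tcp(k=26); r.move_straight(p,feed=60,ori=o)
r.wait(.1)
print(sensors.current_time(),sensors.current_force(),np.array(sensors.current_tcp_pos())-p)
t=cap("top","t7"); s=cap("side","s7"); w=cap("wrist","w7")
crop(t,165,165,80,70,9,"t7c"); crop(s,200,130,110,90,7,"s7c")
E
```

```text
[441.03858584 236.21735893 159.57377962]
18.7333 [0.39 0.65 2.16 3.95 0.39 1.18] 44.29552267686993
20.1417 [ 0.13830459  0.07968061 -2.59590583] [-0.31579606  0.031232    0.13412482]
```

View pics/t7c.png

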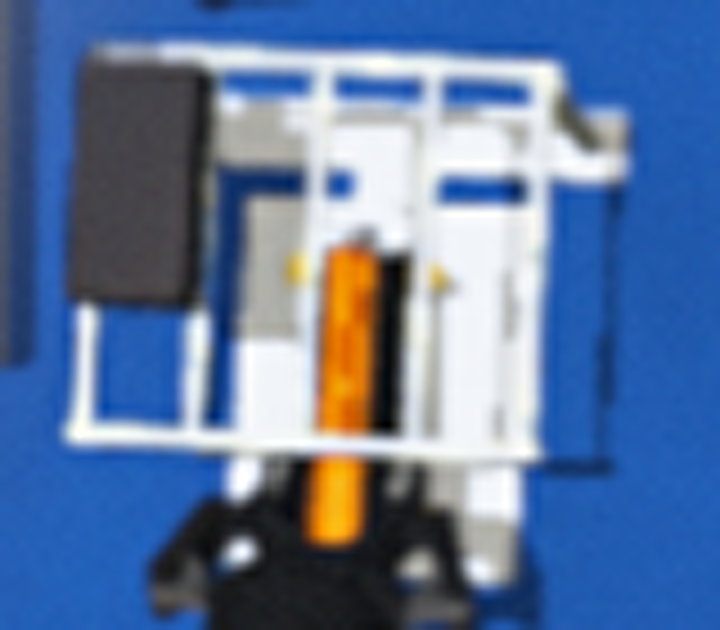

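View pics/s7c.png

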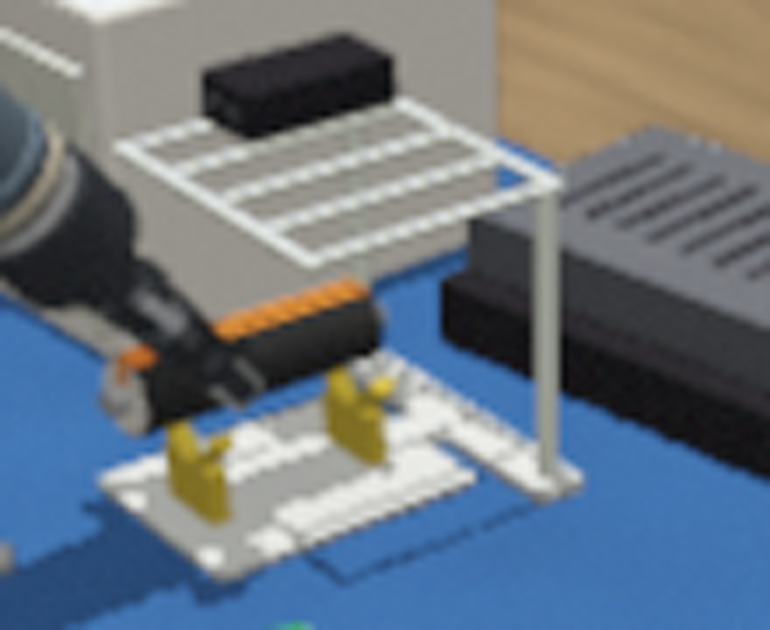

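View pics/w7.png

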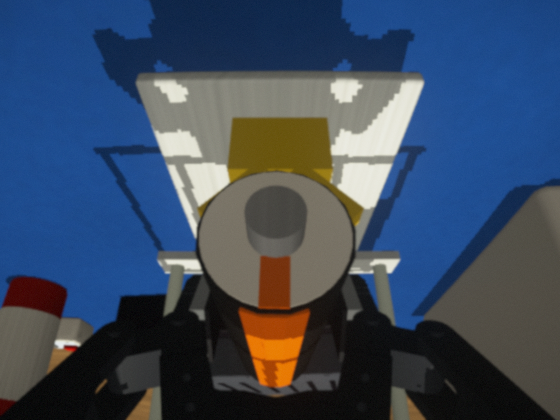

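w7 shows the held near face centred at about (276,240) and the front V's arm tips at (198,210) and (362,210), all in one frame. That lets me compare the lateral alignment directly.

Run:
```python
from h import *
crop(load("w7"),130,60,300,220,2.65,"w7c")
crop(load("w7"),185,110,190,140,4.2,"w7d")
```

```text
(no output)
```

View pics/w7d.png

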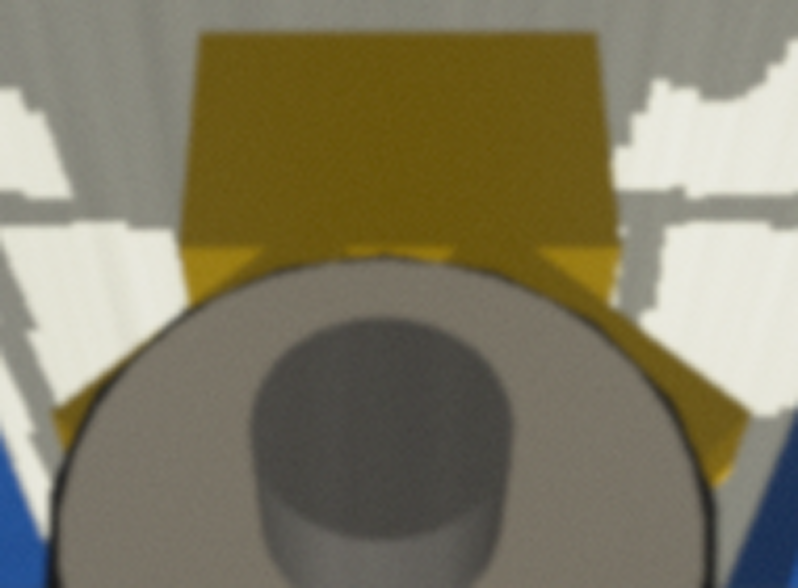

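Run:
```python
from h import *
d=load("w7"); A=on_z(d,[[233.1,117.9],[327.1,117.9]],8); B=on_z(d,[[198.1,207.6],[363.6,208.3]],62); print(A.round(1),B.round(1)); print(A.mean(0),B.mean(0), np.arctan2(*(A[1]-A[0])[:2])*-1)
M=R.from_rotvec(d["rot"]).as_matrix(); gp=d["tcp"]+53.9*M[:,2]; y=M[:,1]; u=np.array([y[1],-y[0],0]); print(gp,u)
for Q in (A.mean(0),B.mean(0)): print("lateral of V vs tool plane",(Q-gp)@y, "along from gp",(Q-gp)@u)
# roller face
C=np.array([[198,240],[354,238]]); print("roller face lateral", [(on_z(d,[c],gp[2]-3.1)[0]-gp)@y for c in C])
# rear V from w1 relative
t=load("t7")
for n,pix,z in (("rearVtips",[[165+290/9,165+272/9],[165+448/9,165+280/9]],66),): print(n,on_z(t,pix,z).round(1))
```

```text
[[515.2 210.    8. ]
 [518.4 255.7   8. ]] [[511.3 200.1  62. ]
 [516.4 265.9  62. ]]
[516.77033285 232.81464109   8.        ] [513.86736186 232.97317933  62.        ] -0.06916401960305327
[532.80072673 229.85619918  93.88250139] [ 0.99756528 -0.06973876  0.        ]
lateral of V vs tool plane 1.8244341294214874 along from gp -16.197682490675533
lateral of V vs tool plane 1.7857107801702083 along from gp -19.104641823966137
roller face lateral [np.float64(-23.139477338346854), np.float64(22.38334206169325)]
rearVtips [[625.5 256.1  66. ]
 [620.5 186.5  66. ]]
```

```bash
sed -i 's/^CR=.*/CR=np.array([573.,228.6,70.]); CY=-.07; OFF=23.6; DZ=3.1/' h.py
python3 - <<'E'
from h import *
from workcell import r, ik, sensors, grip
p,o=cr_tcp(k=26); r.move_straight(p,feed=40,ori=o)
p,o=cr_tcp(up=3); print(r.move_straight(p,feed=40,ori=o,f_stop=15))
r.wait(.2); f0=sensors.current_force(); print(f0)
p,o=cr_tcp(up=-2.5); hit=r.move_straight(p,feed=8,ori=o,f_stop=5)
r.wait(.1)
print(hit,sensors.current_time(),sensors.current_force(),np.array(sensors.current_tcp_pos())-cr_tcp()[0])
t=cap("top","t8"); s=cap("side","s8"); w=cap("wrist","w8")
crop(t,165,165,80,70,9,"t8c"); crop(s,200,130,110,90,7,"s8c")
E
```

```text
False
[-0.07381067  0.05926906 -2.92540691]
True 22.0417 [0.24265523 2.07878002 4.7968899 ] [0.24712024 0.33679222 0.21184554]
```

View pics/t8c.png

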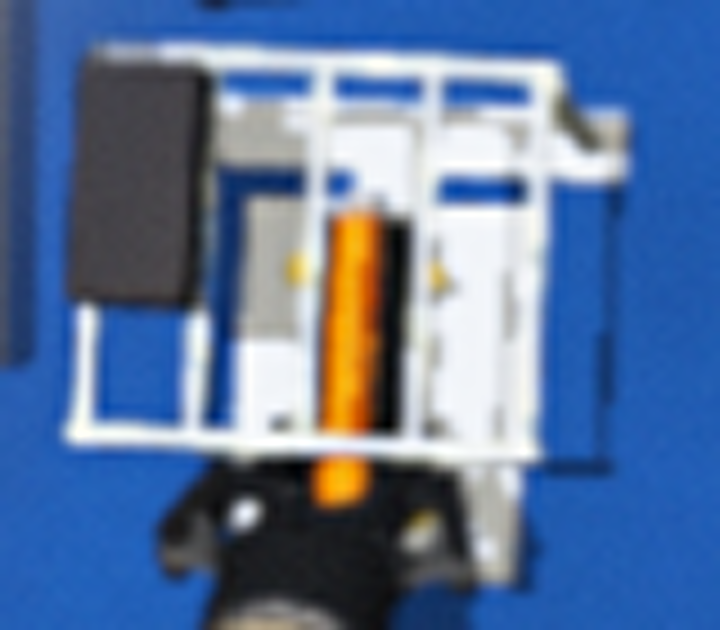

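View pics/s8c.png

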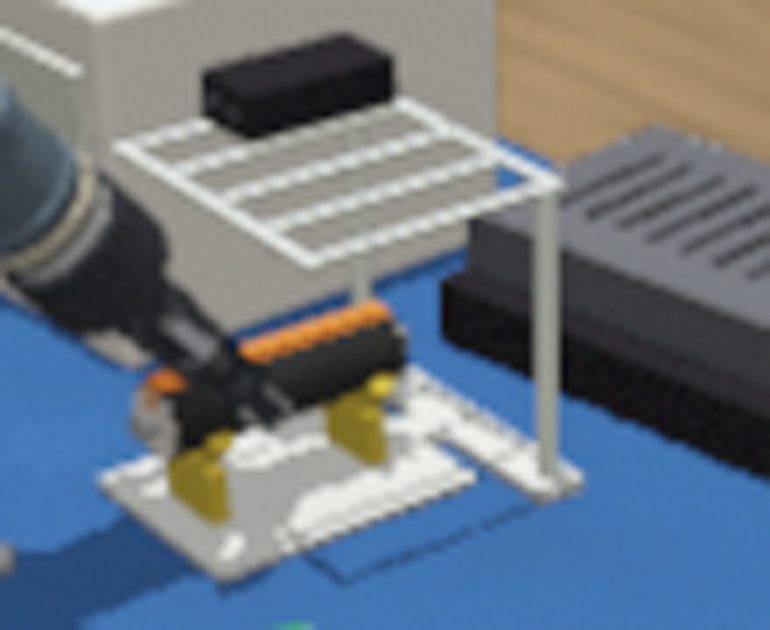

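View pics/w8.png

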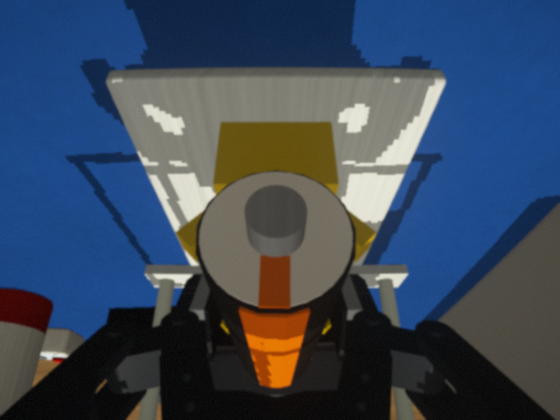

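Run:
```python
from h import *
t=load("t8"); a=on_z(t,[[165+340/9,165+505/9],[165+357/9,165+210/9]],93); b=on_z(t,[[165+356/9,165+511/9],[165+365/9,165+275/9]],66); 
print(a.round(1),a.mean(0).round(1)); print(b.round(1),b.mean(0).round(1))
d=load("w8"); A=on_z(d,[[222,122.5],[333.5,122.5]],8); print(A.round(1),A.mean(0)); crop(d,180,110,200,205,2.9,"w8d")
M=R.from_rotvec(d["rot"]).as_matrix(); gp=d["tcp"]+53.9*M[:,2]; y=M[:,1];print((A.mean(0)-gp)@y,gp)
```

```text
[[521.7 230.3  93. ]
 [648.7 221.7  93. ]] [585.2 226.   93. ]
[[520.1 228.   66. ]
 [623.5 223.   66. ]] [571.8 225.5  66. ]
[[515.3 210.1   8. ]
 [518.5 256.6   8. ]] [516.87091964 233.36835485   8.        ]
0.5221521812104283 [549.78101427 230.6034101   73.36523011]
```

View pics/w8d.png

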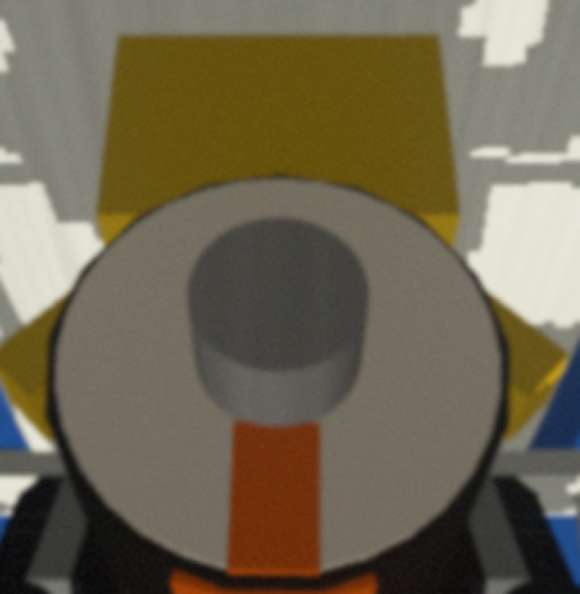

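Run:
```python
from h import *
from workcell import r, ik, sensors, grip
tcp=np.array(sensors.current_tcp_pos()); o=cr_tcp()[1]
r.move_straight(tcp+[0,.5,0],feed=5,ori=o); print(sensors.current_force())
grip(75); r.wait(.3); print(sensors.current_time(),sensors.current_force(),sensors.current_grip_width())
w=cap("wrist","w9"); t=cap("top","t9"); s=cap("side","s9")
crop(w,180,110,200,205,2.9,"w9d");crop(t,165,165,80,70,9,"t9c"); crop(s,200,130,110,90,7,"s9c")
```

```text
[-0.23003414 -2.56262826  2.9618451 ]
23.3667 [-0.03664645 -0.16412552  0.08331826] 74.7418296064536
```

View pics/w9d.png

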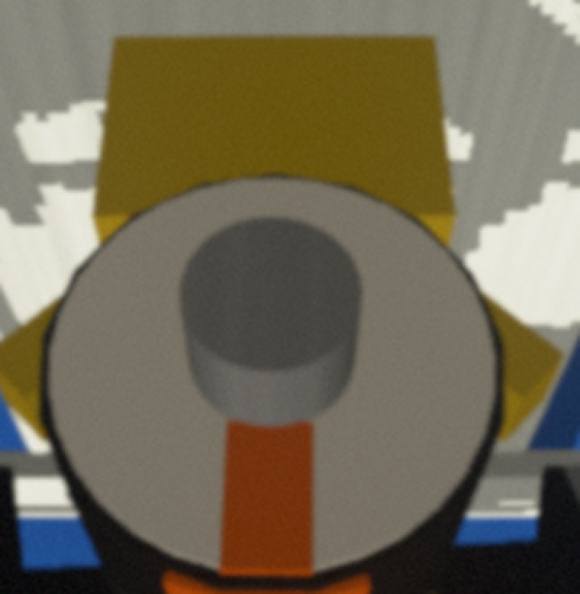

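View pics/w9.png

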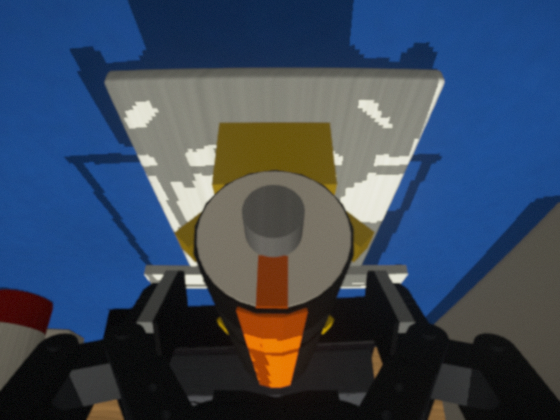

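The roller is released and seated, with the stripe mark still up. I'll retract along the tool axis and check from all three cameras.

Run:
```python
from h import *
from workcell import r, ik, sensors, grip
tcp=np.array(sensors.current_tcp_pos()); o=cr_tcp()[1]; z=R.from_rotvec(o).as_matrix()[:,2]
r.move_straight(tcp-z*70,feed=80,ori=o)
r.move_straight(tcp-z*70+[-70,0,40],feed=120,ori=o); r.wait(.2)
print(sensors.current_time(),sensors.current_force())
w=cap("wrist","w10"); t=cap("top","t10"); s=cap("side","s10")
crop(t,165,165,80,70,9,"t10c"); crop(s,200,130,110,90,7,"s10c")
```

```text
25.5667 [0.1654673  0.37226739 0.01297255]
```

View pics/w10.png

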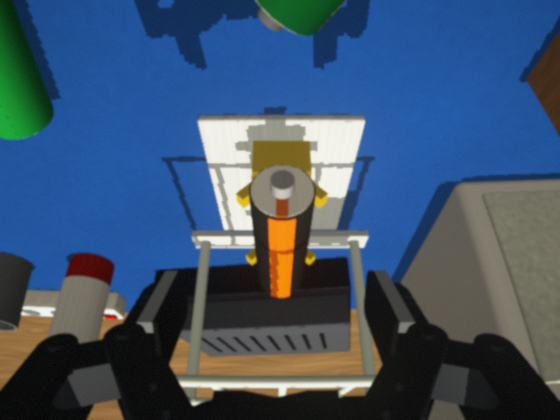

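View pics/t10c.png

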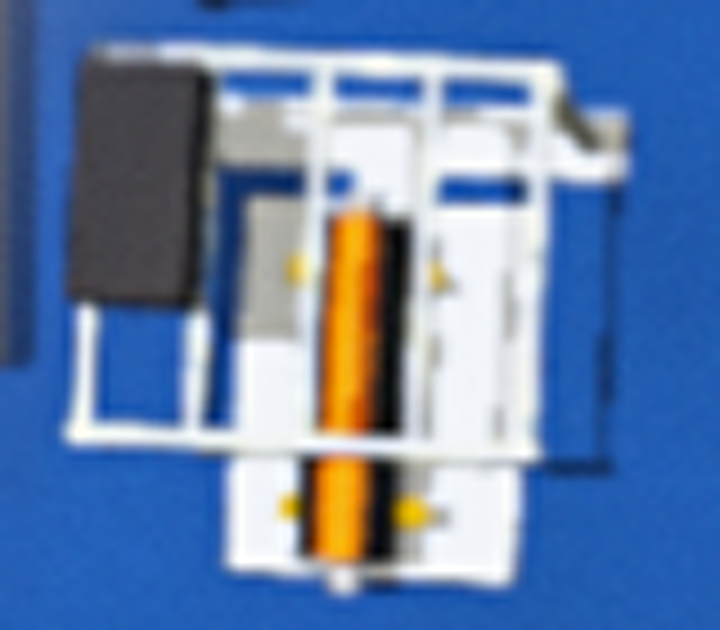

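View pics/s10c.png

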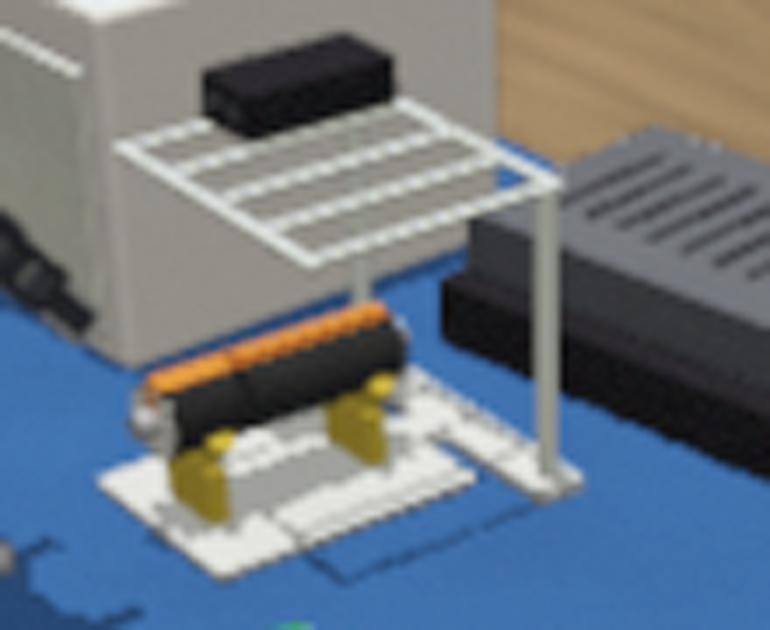

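View pics/t10.png

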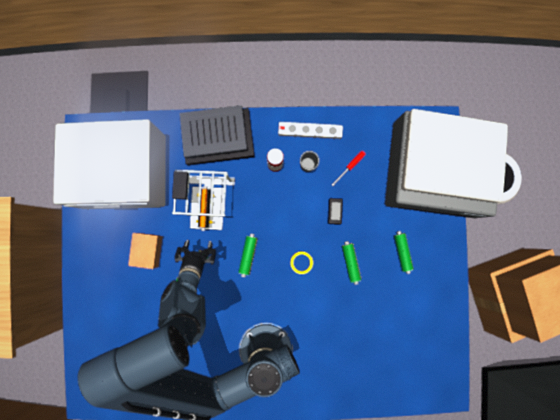

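Run:
```python
from h import *
t=load("t10"); a=on_z(t,[[165+340/9,165+560/9],[165+357/9,165+208/9]],93); b=on_z(t,[[165+356/9,165+509/9],[165+366/9,165+273/9]],66)
u=np.array([np.cos(-.07),np.sin(-.07),0]); print(a.round(1),a.mean(0).round(1),b.mean(0).round(1),"axial off",((a.mean(0)-b.mean(0))@u).round(1))
d=load("w9")
C=np.array([[272,177],[150,215],[50,335],[70,450],[130,525],[220,572],[312,574],[400,530],[475,445],[495,350],[440,245],[370,200]])/2.9+[180,110]
L=np.array([[228,422],[220,574],[312,422],[312,574]])/2.9+[180,110]
x=facefit(d,C,L,[498,234,-.07],zc=70.); print(x)
A=on_z(d,np.array([[115,37],[434,37]])/2.9+[180,110],8).mean(0); print("V front face",A, "overhang (want 17)",(A-[x[0][0],x[0][1],8])@u)
```

```text
[[498.1 230.5  93. ]
 [649.6 221.7  93. ]] [573.9 226.1  93. ] [572.7 225.3  66. ] axial off 1.1
(array([ 4.99460e+02,  2.33654e+02, -6.40000e-02, -4.41000e-01]), [-1.4, -1.0, -1.1, -1.2])
V front face [516.68856883 232.63484818   8.        ] overhang (want 17) 17.257658445328865
```

The axial offset is about 1 mm or less, the stripe is about 1° from straight up, and the roller is at seated height. The other objects look unmoved, so I'm handing in.

Run:
```python
from workcell import r, sensors
print(sensors.current_time()); r.close_job()
```

```text
25.7167
the job is handed in; nothing more can be done
```

The roller is seated in the yellow cradle, stripe up, and the job is handed in at 25.7 s of the 54 s allowed.

**What I did:** I straddled the black roller with the gripper leaning 38° and pushed it slowly along the table, 34 mm and then 6 mm, until the stripe was up. I then gripped it, carried it under the wire shelf and lowered it along the tool axis until it touched the Vs. Only then did I let go and back out.

**Last checks:**
- **Stripe:** about 1° from straight up, measured on the end-face mark after release.
- **Lengthwise centring:** the top camera showed the roller about 1 mm off centre. The wrist camera showed 17.3 mm sticking out past the front V, where 17 mm is exact.
- **Height:** when it touched down, the gripper was 0.2 mm above the nominal seated height.
- **Contact:** forces were near zero after letting go, and the robot was clear.
- **Other things:** they look unmoved in the top picture. I judged that by eye and did not measure it.

**One disagreement:** the cameras differed by about 3 mm on the cradle's sideways position. I used the wrist camera, which saw the roller and the front V in the same picture. A sideways force of about 2 N showed at touchdown. I moved the gripper 0.5 mm to relieve it, the force swung to about 2.6 N the other way, and it went to about zero on release.

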